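Loosen the locking ring of a puppet-rig base

TASK

Loosen the larger of the two knurled locking rings on the animation bench: lay a fingertip against its knurled rim and roll the ring anticlockwise (seen from above), in strokes or all the way round, until the black line on it has come round to the white arrow on its base plate for the second time, then stop with the line at the arrow and take the hand away. Only push the rim, do not pinch the ring between the fingers; leave the smaller ring as it is and do not move the jar, the toy dustbin or the screwdriver.

Things in the scene. Friction and masses are not known exactly. Their poses are not given: they have to be found in the camera images.
- big_ring_axis (a point): Point on the vertical axis of the larger locking ring, 39 mm above the table. The ring is plain aluminium with a knurled rim, 100 mm across, 22 mm high, flat on top; underside 28 mm and top 50 mm above the table when big_ring reads 0, climbing 2 mm for each anticlockwise turn. A fixed steel stub, 32 mm across, stands up through it to 64 mm above the table.
- rig_a: Fixed, bolted-down base plate of the larger ring: dark steel, 130 x 130 mm, 26 mm high, centred on the ring's axis and reaching past the rim all round. Origin: centre of its underside, on the table; its +x axis points to the white arrow; its yaw varies by up to 0.6 rad.
- big_ring (a joint): Turn of the larger ring in rad, growing anticlockwise seen from above (loosening). The black line is at the arrow at 0, 6.28 and 12.57; it starts between 1.6 and 5.2, so the first time is 6.28, the second 12.57. It stays where it is left, travel 0 to 22. Friction holds it with 0.07 N m (1.4 N at the rim): a fingertip pressed on the rim (5 to 15 N) and moved along it carries it round.
- big_ring_line (a point): Outer end of the larger ring's black line: 50 mm from the axis, at the top edge of the rim, it turns with the ring. The line runs radially across the top face and down the rim.
- big_ring_pointer (a point): Tip of the white arrow painted flat on the larger ring's base plate, 26 mm above the table, 53 mm from the ring's axis, pointing at the rim.
- small_ring_axis (a point): The same point for the smaller ring, 60 mm across and 22 mm high, otherwise alike, on an equal plate of its own about 0.3 m to the side. The two bases may have changed places. This ring must not be turned.
- small_ring_line (a point): Outer end of the smaller ring's black line, 30 mm from its axis, at the top edge of the rim.
- dustbin_mid (a point): Centre (36 mm up) of a loose toy dustbin of grey metal, 54 mm across, 72 mm high, standing upright beyond the rings. Leave alone.
- jar_mid (a point): Centre (30 mm up) of a loose paint jar, 48 mm across, 60 mm high, standing upright on the robot's side of the rings. Leave alone.
- screwdriver_grip (a point): Middle of the handle of a loose wooden-handled screwdriver, 170 mm long, lying on the table to the left of both bases as the robot sees it. Leave alone.

How it is judged:
On the way, in this order (a step that is already met when the one before it is completed fails the run):
1. the larger ring's line has come round to the arrow for the first time (value of joint big_ring above 6.28 rad), for 0.1 s.
2. the line has come round to the arrow for the second time (value of joint big_ring between 12.266 and 12.866 rad), for 0.2 s.
At the end, for the whole second after the job is handed in: The larger ring has been turned anticlockwise until its line is at the arrow for the second time (joint 12.57, within 0.3 rad, about 17 degrees) and is at rest; the smaller ring's line is within 6 mm of its start and the jar, dustbin and screwdriver are within 20 mm of theirs (all of step 2 and velocity of joint big_ring between -0.05 and 0.05 rad/s and distance of small_ring_line from where it was at the start of the episode below 0.006 m and distance of each of dustbin_mid, jar_mid, screwdriver_grip from where it was at the start of the episode below 0.02 m); the robot touches nothing.
It fails at once if the smaller ring was turned (its line moved over 6 mm) (distance of small_ring_line from where it was at the start of the episode above 0.006 m).
It fails at once if the larger ring was pinched: the hand astride it with a finger on either side (horizontal distance between the grasp point and big_ring_axis below 0.02 m and height (world z) of the grasp point below 0.066 m and contact force between the fingers and big_ring above 0.5 N).
It fails at once if the toy dustbin was pushed, lifted or knocked over (moved over 20 mm) (distance of dustbin_mid from where it was at the start of the episode above 0.02 m).
It fails at once if the jar was pushed, lifted or knocked over (moved over 20 mm) (distance of jar_mid from where it was at the start of the episode above 0.02 m).
It fails at once if the screwdriver was pushed, lifted or knocked over (moved over 20 mm) (distance of screwdriver_grip from where it was at the start of the episode above 0.02 m).
It also fails if it takes over 64 s, if anything falls off the work surface, if the arm or the gripper's body presses on something with over 40 N, if the wrist force passes 120 N, or if a joint passes its speed limit or range.

ROBOT

A 7-joint arm with a two-finger parallel gripper is mounted at the origin on the work surface. World frame = base frame: x ahead of the robot, y to its left, z up, the work surface at z = 0. Lengths are in m, angles in rad, forces in N, time in s.
With the tool pointing down it reaches from about 0.425 to 1.025 m from the base axis. Payload 9.4 kg.
Tool frame: the origin (TCP) lies at the centre of the arm's flange, where the gripper is bolted on; the fingertips stand 186 mm ahead of it and the grasp point (between the pads) lies 167 mm ahead of it; z points along the fingers, x is the direction in which the jaws open and shut, and the axes are right-handed (so a half turn about z gives the same grasp; the last joint's range is limited). The gripper opens to 93 mm and grips with 3 to 60 N. Pads are 15 mm wide; open, the fingers measure 128 mm over their backs; the gripper's body (75 mm by 188 mm) begins 65 mm behind the grasp point.
Start: joints at [-1.253, 0.599, -0.003, 1.599, 0.002, 0.943, -0.08], TCP at [0.279, 0.669, 0.405] pointing down, gripper open.
Joint ranges: [-2.57, 2.57], [-0.35, 1.97], [-1.29, 1.29], [0.11, 2.56], [-1.05, 4.19], [0.11, 1.86], [-2.63, 2.63]. Speed limits (rad/s): [2.22, 2.22, 3.01, 3.01, 3.14, 3.14, 3.14].

INTERFACE

Orientations are given as a rotation vector (axis times angle).
In Python, from cell import manip, viewer, workorder, spotter gives the robot as it stands.
- The arm moves only by the shell command python3 -m pendant 'ROWS' [FORCE]. ROWS is a JSON object of lists of equal length, an entry for each row: "linear": the shift along the tool's x, y, z in units of 0.3 m (1.0 is 0.3 m), a list of three; "yaw": the turn about the tool's z in units of pi rad (1.0 is pi rad); "claw": the finger opening in mm, from 0 to 93. A call has 1 to 12 rows; each row is the pose to reach, as a shift and turn from the pose commanded when the call began, along the tool's axes at that moment, turning the shorter way round; what a row does not reach only later rows make up. A row lasts 1/10 s, in which the tool goes at most 50 mm and 8.59 degrees, less where a joint would pass 70% of its speed; a pose out of reach is approached as far as the arm can. A call with a number of a shift or a turn outside -1 to 1 is refused whole. A call with a gripper value outside its range is refused whole. The fingers move at their own pace and stop on an object; FORCE is the grip in N (left out, the last holds). Time passes only in rows, so rows that repeat a pose let the fingers close. It gives the time, the measured TCP pose, the force and the opening at its end, in the units of the state.
- manip.get_state(): the state, without advancing time (a new reading comes with each control period).
- viewer.get_image(name): name is "scene" or "top" or "wrist"; returns a dict with "image" (384x512x3 uint8, blue, green, red), "z_map" (384x512 float32, m along the optical axis (not along the pixel's ray), 0 where there is no reading), "K" (3x3 intrinsics, pixels), "R" (3x3) and "t" (3): a world point X has camera coordinates R X + t; the wrist camera has in their place "mount" (4x4, takes a point from camera to tool coordinates, whose origin is the TCP and whose axes are the tool frame's). Camera axes: x right, y down, z forward; pixel columns grow to the right and rows downward; lengths in m; the calibration is good to about 2 mm. A picture is of the moment at which its call begins: read the wrist's pose just before it.
- workorder.hand_in(): hands the job in, once; it reports no verdict.
Trained networks look in a picture, given as the dict that the camera call returned (one of the last four; its "shot" number tells which), for a name from the list of things; names that differ only in an ending like _2 or _b are one class to them, and where a whole thing is asked for, a point or a joint stands for the part that bears it (a point fixed in the world has none). Each returns a list of dicts, best first, with "p" (0 to 1); they miss things now and then, are a little off and sometimes report something else, mostly with a low value. They report only what shows in the picture. A call takes as long as a camera call.
- spotter.recognise(picture, name): "centre" ([x, y, z] in m, in world coordinates, good to about 4 mm: the middle of the surface that is visible of it).
- spotter.silhouettes(picture, name): "mask" (384x512 bool, what is visible of it).
The state is a dict: "time_s": time; "q": joint angles; "qvel": joint speeds; "joint_torque": joint torques, N m; "ee_pos": TCP position; "orientation": TCP orientation; "wrist_force": force on the tool from outside, world axes, zero at the start; "torque": the same for the moment, N m; "opening": finger opening in m.
Only numpy, scipy, OpenCV 4.12 (cv2) and the standard library are available. Lean on these libraries where they do the work, as an engineer would, in place of code of your own. Each camera call takes 0.05 s, during which the arm holds its last target.

## Working session

There is one attempt and no reset: what is moved stays moved. The work goes in short steps, Python scripts to look and compute and a shell command to move; the robot and the scene stay as the last step left them, time stands still between calls to the robot, and variables do not carry over. Pictures are saved under pics/ and viewed, and the job is handed in when it is done.

```bash
ls; mkdir -p pics; cat > h.py <<'E'
from cell import manip, viewer, workorder, spotter
import numpy as np, cv2
from scipy.spatial.transform import Rotation as Ro
E
python3 - <<'E'
from h import *
s=manip.get_state(); print(s)
for n in ("scene","top"):
    p=viewer.get_image(n); cv2.imwrite(f"pics/{n}0.png",p["image"])
    for o in ("big_ring","small_ring_axis","rig_a","big_ring_line","big_ring_pointer","small_ring_line","dustbin_mid","jar_mid","screwdriver_grip"):
        try: print(n,o,[(np.round(d["centre"],3),round(d["p"],2)) for d in spotter.recognise(p,o)[:3]])
        except Exception as e: print(n,o,e)
E
```

```text
pics
{'time_s': 0.0, 'q': array([-1.25267233,  0.60015565, -0.00254904,  1.60012735,  0.00182603,
        0.9429281 , -0.07983195]), 'qvel': array([ 0.00155349, -0.0010791 , -0.00129396, -0.00100163, -0.00037088,
        0.00249049,  0.00170853]), 'joint_torque': array([-3.62235528e-05, -7.65060639e+01,  1.49673365e+00, -2.52349055e+01,
       -5.25337178e-02,  1.70192309e-02,  1.66391460e-04]), 'ee_pos': array([0.27878306, 0.66903812, 0.40383852]), 'orientation': array([ 2.61309400e+00,  1.74208866e+00, -1.95721315e-03]), 'wrist_force': array([-0.30082082, -0.20789377,  0.04844065]), 'torque': array([ 0.02081105, -0.01044472, -0.04518681]), 'opening': 0.0930737587245711}
scene big_ring [(array([ 0.592, -0.183,  0.049]), 0.73)]
scene small_ring_axis [(array([ 0.419, -0.014,  0.034]), 0.64), (array([0.617, 0.118, 0.027]), 0.55)]
scene rig_a [(array([ 0.599, -0.19 ,  0.029]), 0.77)]
scene big_ring_line [(array([ 0.588, -0.183,  0.053]), 0.73)]
scene big_ring_pointer [(array([ 0.596, -0.195,  0.024]), 0.8)]
scene small_ring_line [(array([0.613, 0.121, 0.054]), 0.76), (array([0.761, 0.02
[... 166 characters left out ...]
y([0.588, 0.4  , 0.023]), 0.78)]
top big_ring [(array([ 0.567, -0.167,  0.041]), 0.75)]
top small_ring_axis [(array([0.74 , 0.033, 0.06 ]), 0.2)]
top rig_a [(array([ 0.572, -0.167,  0.039]), 0.81)]
top big_ring_line [(array([ 0.401, -0.001,  0.058]), 0.71), (array([ 0.572, -0.171,  0.048]), 0.58), (array([0.581, 0.402, 0.022]), 0.15)]
top big_ring_pointer [(array([ 0.566, -0.167,  0.039]), 0.82), (array([0.577, 0.402, 0.019]), 0.49)]
top small_ring_line [(array([0.6  , 0.138, 0.054]), 0.62)]
top dustbin_mid [(array([0.74 , 0.034, 0.061]), 0.62), (array([0.592, 0.136, 0.027]), 0.34)]
top jar_mid [(array([0.402, 0.001, 0.059]), 0.77)]
top screwdriver_grip [(array([0.578, 0.404, 0.019]), 0.94)]
```

View pics/scene0.png

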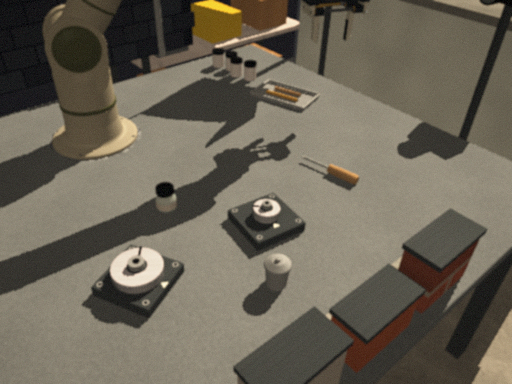

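View pics/top0.png

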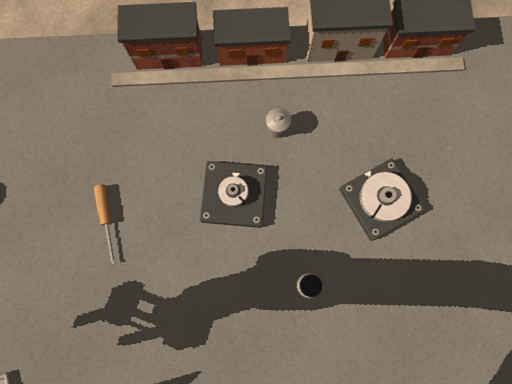

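```bash
cat >> h.py <<'E'
def px2w(p,uv,z):
    K,R,t=p["K"],np.array(p["R"]),np.array(p["t"])
    d=R.T@np.linalg.inv(K)@np.array([uv[0],uv[1],1.]); c=-R.T@t
    return c+d*(z-c[2])/d[2]
def w2px(p,X):
    c=np.array(p["R"])@np.array(X)+p["t"]; c=np.array(p["K"])@c; return c[:2]/c[2]
E
python3 - <<'E'
from h import *
p=viewer.get_image("top")
for nm,uv,z in (("stub",(388,195),.064),("arrow",(367,174),.026),("line_out",(374,214),.0505),("jar",(310,286),.06),("bin",(279,119),.072),("small",(233,190),.064)):
    print(nm,np.round(px2w(p,uv,z),4))
im=p["image"][140:260,320:450]; im=cv2.resize(im,None,fx=5,fy=5,interpolation=cv2.INTER_CUBIC)
cv2.imwrite("pics/topring.png",im)
# white ring fit
for o in("big_ring","rig_a","jar_mid","dustbin_mid"):
  for d in spotter.silhouettes(p,o)[:2]:
    ys,xs=np.where(d["mask"]);print(o,d["p"],xs.min(),xs.max(),ys.min(),ys.max(),len(xs))
hsv=p["image"][150:245,335:440].min(2)
m=(hsv>140).astype(np.uint8)
n,l,st,c=cv2.connectedComponentsWithStats(m)
i=1+np.argmax(st[1:,4]); ct=max(cv2.findContours((l==i).astype(np.uint8),0,1)[0],key=len)
h=cv2.convexHull(ct); e=cv2.fitEllipse(ct); print(e, e[0][0]+335,e[0][1]+150, cv2.minEnclosingCircle(h))
print(px2w(p,(e[0][0]+335,e[0][1]+150),.0505))
print("cam",-np.array(p["R"]).T@p["t"])
E
```

```text
stub [ 0.5729 -0.1773  0.064 ]
arrow [ 0.6269 -0.1502  0.026 ]
line_out [ 0.5379 -0.1491  0.0505]
jar [ 0.4031 -0.0087  0.06  ]
bin [0.7409 0.0316 0.072 ]
small [0.598  0.1321 0.064 ]
big_ring 0.61 359 410 172 221 1731
rig_a 0.69 339 424 159 240 4016
jar_mid 0.67 296 321 273 297 496
dustbin_mid 0.66 266 290 108 137 578
((50.12667465209961, 45.813961029052734), (43.51548385620117, 48.21847152709961), 118.52140808105469) 385.1266746520996 195.81396102905273 ((49.929500579833984, 46.97505569458008), 25.252429962158203)
[ 0.57395618 -0.17558047  0.0505    ]
cam [0.4179867  0.09652766 0.91906901]
```

View pics/topring.png

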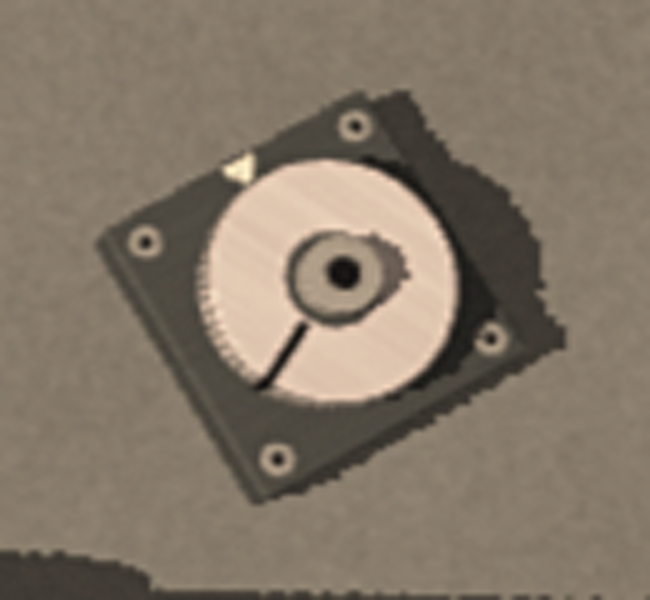

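The top view shows the larger ring at about px (386,196), with its arrow at (367,174) and its line's outer end at (374,213). So the ring starts near 2.0 rad and has about 10.5 rad to go. I'll carry the hand over with the fingers closed and take a wrist view.

```bash
python3 -m pendant '{"linear":[[-1,0.9,0],[-1,0.9,0],[-1,0.9,0],[-1,0.9,0],[-1,0.9,0],[-1,0.9,0],[-1,0.9,0],[-1,0.9,0],[-1,0.9,0],[-1,0.9,0],[-1,0.9,0],[-1,0.9,0]],"yaw":[0.55,0.55,0.55,0.55,0.55,0.55,0.55,0.55,0.55,0.55,0.55,0.55],"claw":[0,0,0,0,0,0,0,0,0,0,0,0]}' 30
python3 - <<'E'
from h import *
s=manip.get_state(); R=Ro.from_rotvec(s["orientation"]).as_matrix()
print(s["q"],np.degrees(np.arctan2(R[1,0],R[0,0])))
print("d tool",R.T@(np.array([.573-.0,-.177,.405])-s["ee_pos"])/.3)
E
```

```text
time_s: 2.45
ee_pos: [0.4128, 0.2884, 0.4049]
orientation: [-3.02, 0.865, -0.0]
wrist_force: [-0.7, 0.1, -1.2]
opening: 0.0024
[-1.09126825  0.3652426   0.49698287  2.1204215  -0.26329935  0.71365899
 -0.97926364] -31.962578890076852
d tool [ 1.27418436e+00  1.03336944e+00 -5.89442146e-04]
```

```bash
python3 -m pendant '{"linear":[[1,0.8,0],[1,0.8,0],[1,0.8,0],[1,0.8,0],[1,0.8,0],[1,0.8,0],[1,0.8,0],[1,0.8,0],[1,0.8,0],[1,0.8,0]],"yaw":[0.35,0.35,0.35,0.35,0.35,0.35,0.35,0.35,0.35,0.35],"claw":[0,0,0,0,0,0,0,0,0,0]}'
python3 - <<'E'
from h import *
s=manip.get_state(); R=Ro.from_rotvec(s["orientation"]).as_matrix()
print(s["q"],np.degrees(np.arctan2(R[1,0],R[0,0])))
print("d tool",R.T@(np.array([.573-.0,-.177,.405])-s["ee_pos"])/.3)
p=viewer.get_image("wrist"); cv2.imwrite("pics/w1.png",p["image"]); print(p["mount"],p["K"])
E
```

```text
time_s: 3.45
ee_pos: [0.5423, -0.0736, 0.4046]
orientation: [2.129, -2.31, -0.001]
wrist_force: [-0.3, 0.0, -0.7]
opening: 0.0002
[-0.50749764  0.48505686  0.78618195  2.03977462 -0.47575149  0.80452859
 -1.09141668] -94.66629684002238
d tool [ 0.33522093 -0.13014533 -0.0014457 ]
[[ 9.99999409e-01 -1.04805051e-03 -2.87726184e-04 -1.12064376e-04]
 [ 1.08679103e-03  9.62087310e-01  2.72739485e-01 -7.59057767e-02]
 [-9.02704671e-06 -2.72739637e-01  9.62087881e-01  1.91445950e-02]
 [ 0.00000000e+00  0.00000000e+00  0.00000000e+00  1.00000000e+00]] [[325.50019693   0.         256.80108652]
 [  0.         325.50019693 190.94283209]
 [  0.           0.           1.        ]]
```

View pics/w1.png

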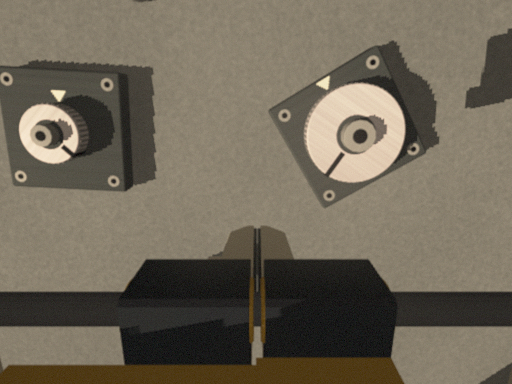

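```bash
cat >> h.py <<'E'
def wrist():
    s=manip.get_state(); p=viewer.get_image("wrist")
    Rt=Ro.from_rotvec(s["orientation"]).as_matrix(); M=np.array(p["mount"])
    Rc=Rt@M[:3,:3]; c=np.array(s["ee_pos"])+Rt@M[:3,3]
    p["R"]=Rc.T; p["t"]=-Rc.T@c; p["s"]=s
    return p
E
python3 - <<'E'
from h import *
p=wrist(); im=p["image"]; print(px2w(p,(359,136),.064),"stub")
x0,y0=290,65
m=(im[y0:200,x0:420].min(2)>135).astype(np.uint8)
n,l,st,c=cv2.connectedComponentsWithStats(m); i=1+np.argmax(st[1:,4]); print(st[i])
m2=(l==i).astype(np.uint8); ct=max(cv2.findContours(m2,0,1)[0],key=len)
w=np.array([px2w(p,(q[0][0]+x0,q[0][1]+y0),.0506)[:2] for q in cv2.convexHull(ct)])
from scipy.optimize import least_squares
f=least_squares(lambda a:np.hypot(*(w-a[:2]).T)-a[2],[.573,-.177,.05],loss="soft_l1",f_scale=.001); print("ring",f.x,np.abs(f.fun).max())
bolts=[(285,115),(373,62),(414,149),(330,195)]
B=np.array([px2w(p,b,.028)[:2] for b in bolts]); print("bolts",B.mean(0),B)
a=px2w(p,(324,88),.026); L=px2w(p,(329,176),.0506); A=np.array([.573,-.177])
A=f.x[:2]
an=lambda v:np.degrees(np.arctan2(v[1],v[0]))
print("arrow",a,an(a[:2]-A),"line",L,an(L[:2]-A))
for z in(.0506,): 
  cv2.circle(im,tuple(w2px(p,[*A,z]).astype(int)),1,(0,0,255),-1)
crop=cv2.resize(im[40:220,250:450],None,fx=3,fy=3,interpolation=cv2.INTER_CUBIC);cv2.imwrite("pics/w1c.png",crop)
E
```

```text
[ 0.57448849 -0.17512609  0.064     ] stub
[  16   18  100   99 6524]
ring [ 0.57473636 -0.17620705  0.05003781] 0.001661724635851819
bolts [ 0.5744959  -0.17659115] [[ 0.59838813 -0.10692544]
 [ 0.64403749 -0.19989363]
 [ 0.55051648 -0.24635067]
 [ 0.50504152 -0.15319487]]
arrow [ 0.62264871 -0.14958944  0.026     ] 29.05426678400443 line [ 0.53320942 -0.14781996  0.0506    ] 145.64417627123515
```

View pics/w1c.png

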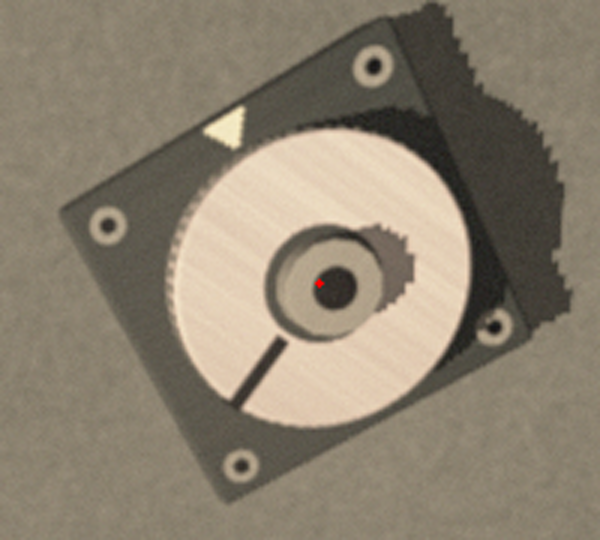

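```bash
cat >> h.py <<'E'
A=np.array([.5745,-.1763])
def tgt(face,rho,ztip=.034):
    """face +1: +y face inward"""
    s=manip.get_state(); R=Ro.from_rotvec(s["orientation"]).as_matrix()
    r=-face*R[:2,1]; r/=np.hypot(*r)
    P=np.array([*(A+r*rho),ztip+.186]); d=P-s["ee_pos"]
    v=s["ee_pos"][:2]-A
    print("x ang %.1f phi %.1f (actual %.1f) rho_now %.4f ztip %.4f"%(np.degrees(np.arctan2(R[1,0],R[0,0])),np.degrees(np.arctan2(r[1],r[0])),np.degrees(np.arctan2(v[1],v[0])),np.hypot(*v),s["ee_pos"][2]-.186))
    print("shift units",np.round(R.T@d/.3,4)); f=R.T@s["wrist_force"]; print("F tool",np.round(f,1),"q",np.round(s["q"],2),"t",s["time_s"])
E
python3 -c "
from h import *
tgt(1,.09,.08)"
```

```text
x ang -94.5 phi -4.5 (actual 107.3) rho_now 0.1092 ztip 0.2185
shift units [ 0.3385 -0.4353  0.4612]
F tool [-0.4  0.9  0.1] q [-0.51  0.48  0.79  2.04 -0.48  0.8  -1.09] t 3.55
```

```bash
python3 -m pendant '{"linear":[[0.34,-0.435,0],[0.34,-0.435,0],[0.34,-0.435,0],[0.34,-0.435,0.1],[0.34,-0.435,0.46],[0.34,-0.435,0.46],[0.34,-0.435,0.612],[0.34,-0.435,0.612],[0.34,-0.435,0.612]],"yaw":[0,0,0,0,0,0,0,0,0],"claw":[0,0,0,0,0,0,0,0,0]}'
python3 -c "
from h import *
tgt(1,.0625,.034)
p=viewer.get_image('scene');cv2.imwrite('pics/s2.png',cv2.resize(p['image'][200:350,60:260],None,fx=4,fy=4))
p=wrist();cv2.imwrite('pics/w2.png',p['image'])"
```

```text
time_s: 4.45
ee_pos: [0.6643, -0.1842, 0.2211]
orientation: [2.131, -2.307, -0.003]
wrist_force: [0.4, -0.5, 0.9]
opening: 0.0008
x ang -94.5 phi -4.5 (actual -5.0) rho_now 0.0902 ztip 0.0351
shift units [-0.0026  0.0922  0.0038]
F tool [ 0.5 -0.4 -0.9] q [-0.14  0.85  0.55  1.83 -0.69  0.67 -0.83] t 4.45
```

View pics/s2.png

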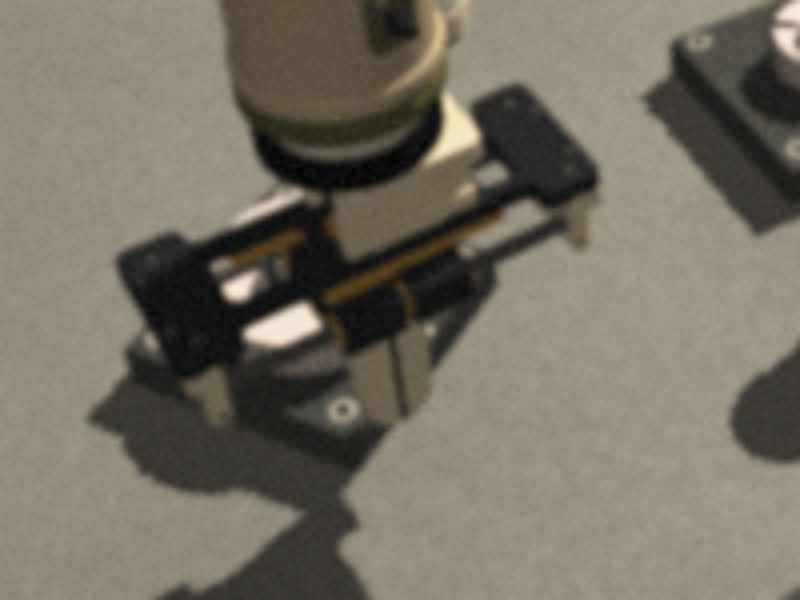

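View pics/w2.png

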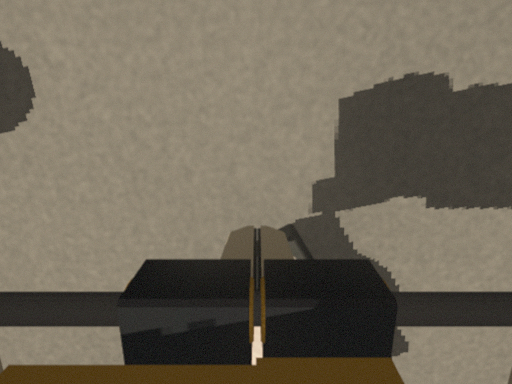

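```bash
python3 -m pendant '{"linear":[[-0.003,0.04,0.004],[-0.003,0.08,0.004],[-0.003,0.095,0.004],[-0.003,0.1,0.004],[-0.003,0.105,0.004],[-0.003,0.108,0.004],[-0.003,0.108,0.004]],"yaw":[0,0,0,0,0,0,0],"claw":[0,0,0,0,0,0,0]}'
python3 -c "
from h import *
tgt(1,.0565,.034)"
```

```text
time_s: 5.25
ee_pos: [0.6328, -0.1819, 0.2203]
orientation: [-2.13, 2.308, -0.003]
wrist_force: [3.4, 0.7, 1.9]
opening: 0.0005
x ang -94.6 phi -4.6 (actual -5.5) rho_now 0.0586 ztip 0.0343
shift units [-0.0031  0.007   0.0011]
F tool [-1.  -3.4 -1.9] q [-0.14  0.82  0.54  1.91 -0.71  0.61 -0.79] t 5.25
```

```bash
python3 -c "
import numpy as np
for st in(3.6,7.2):
  d=np.radians(st*np.arange(1,13)); r=.0565
  print([[round(float(-r*np.sin(a)/.3),3),round(float(r*(1-np.cos(a))/.3),3),0] for a in d],[round(float(-a/np.pi),3) for a in d])"
```

```text
[[-0.012, 0.0, 0], [-0.024, 0.001, 0], [-0.035, 0.003, 0], [-0.047, 0.006, 0], [-0.058, 0.009, 0], [-0.069, 0.013, 0], [-0.08, 0.018, 0], [-0.091, 0.023, 0], [-0.101, 0.029, 0], [-0.111, 0.036, 0], [-0.12, 0.043, 0], [-0.129, 0.051, 0]] [-0.02, -0.04, -0.06, -0.08, -0.1, -0.12, -0.14, -0.16, -0.18, -0.2, -0.22, -0.24]
[[-0.024, 0.001, 0], [-0.047, 0.006, 0], [-0.069, 0.013, 0], [-0.091, 0.023, 0], [-0.111, 0.036, 0], [-0.129, 0.051, 0], [-0.145, 0.068, 0], [-0.159, 0.087, 0], [-0.17, 0.108, 0], [-0.179, 0.13, 0], [-0.185, 0.153, 0], [-0.188, 0.177, 0]] [-0.04, -0.08, -0.12, -0.16, -0.2, -0.24, -0.28, -0.32, -0.36, -0.4, -0.44, -0.48]
```

```bash
python3 -m pendant '{"linear":[[0,0.006,0],[-0.012,0.006,0],[-0.024,0.007,0],[-0.035,0.009,0],[-0.047,0.012,0],[-0.058,0.015,0],[-0.069,0.019,0],[-0.08,0.024,0],[-0.091,0.029,0],[-0.101,0.035,0],[-0.111,0.042,0],[-0.12,0.049,0]],"yaw":[0,-0.02,-0.04,-0.06,-0.08,-0.1,-0.12,-0.14,-0.16,-0.18,-0.2,-0.22],"claw":[0,0,0,0,0,0,0,0,0,0,0,0]}'
python3 -c "
from h import *
tgt(1,.056,.034)
p=viewer.get_image('top');cv2.imwrite('pics/t3.png',cv2.resize(p['image'][120:270,300:470],None,fx=4,fy=4,interpolation=2))
p=viewer.get_image('scene');cv2.imwrite('pics/s3.png',cv2.resize(p['image'][200:350,60:260],None,fx=4,fy=4))
p=wrist();cv2.imwrite('pics/w3.png',p['image'])"
```

```text
time_s: 6.45
ee_pos: [0.6221, -0.1441, 0.2205]
orientation: [-2.788, 1.445, -0.006]
wrist_force: [6.1, 3.4, 3.5]
opening: 0.0006
x ang -54.8 phi 35.2 (actual 34.1) rho_now 0.0575 ztip 0.0345
shift units [-0.0037  0.0049  0.0018]
F tool [ 0.7 -7.  -3.4] q [-0.08  0.76  0.35  1.95 -0.5   0.51 -0.34] t 6.45
```

View pics/t3.png

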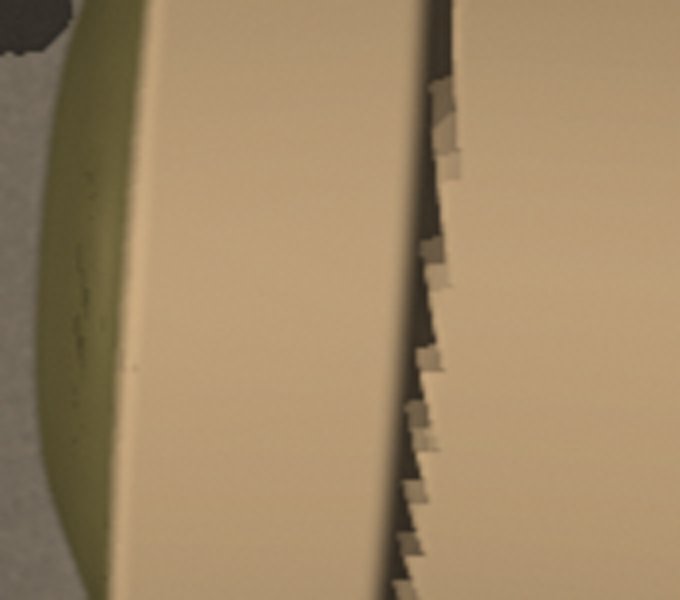

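View pics/s3.png

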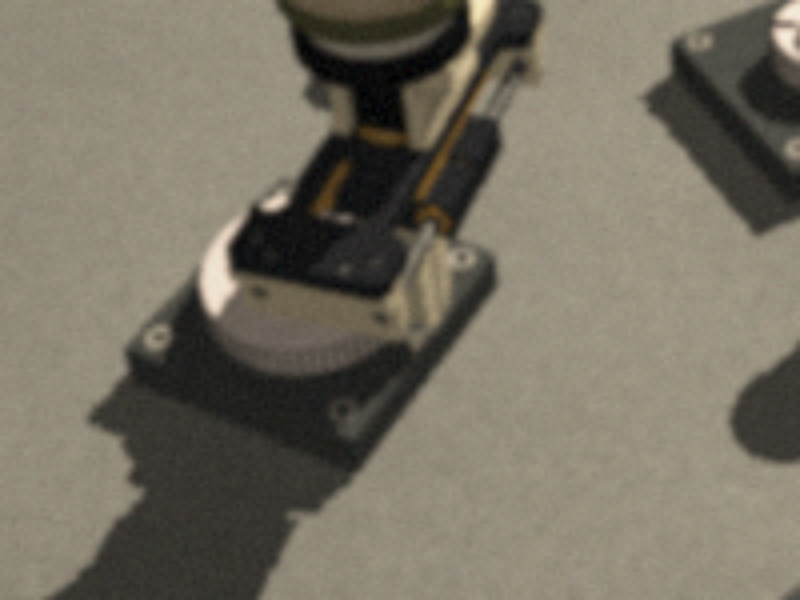

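```bash
python3 -m pendant '{"linear":[[-0.024,0.004,0],[-0.047,0.009,0],[-0.069,0.016,0],[-0.091,0.026,0],[-0.111,0.039,0],[-0.129,0.054,0],[-0.145,0.071,0],[-0.159,0.09,0],[-0.17,0.111,0],[-0.179,0.133,0],[-0.185,0.156,0],[-0.188,0.18,0]],"yaw":[-0.04,-0.08,-0.12,-0.16,-0.2,-0.24,-0.28,-0.32,-0.36,-0.4,-0.44,-0.48],"claw":[0,0,0,0,0,0,0,0,0,0,0,0]}'
python3 -c "
from h import *
tgt(1,.0555,.034)
p=viewer.get_image('top');cv2.imwrite('pics/t4.png',p['image'])
p=viewer.get_image('scene');cv2.imwrite('pics/s4.png',cv2.resize(p['image'][200:350,60:260],None,fx=4,fy=4))
p=wrist();cv2.imwrite('pics/w4.png',p['image'])"
```

```text
time_s: 7.8
ee_pos: [0.5432, -0.1284, 0.2197]
orientation: [-3.02, -0.86, 0.001]
wrist_force: [0.8, 3.1, -0.5]
opening: 0.0005
x ang 31.8 phi 121.8 (actual 123.2) rho_now 0.0572 ztip 0.0337
shift units [ 0.0047  0.0056 -0.0009]
F tool [ 2.3 -2.2  0.5] q [ 0.16  0.67 -0.04  2.12  0.07  0.35  0.62] t 7.8
```

View pics/s4.png

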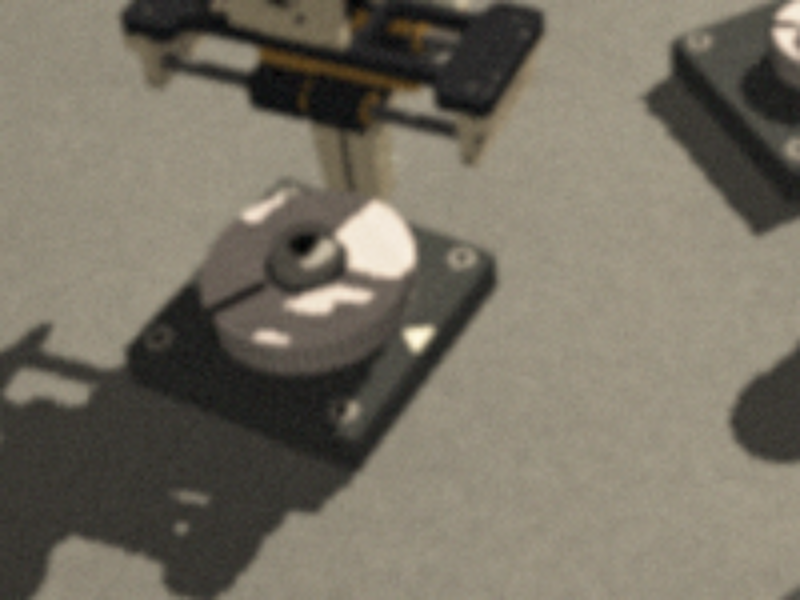

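```bash
cat >> h.py <<'E'
def lineang(p,uv,z=.052):
    w=px2w(p,uv,z)[:2]; v=w-A; a=np.degrees(np.arctan2(v[1],v[0]))
    print("line world ang %.1f r %.4f  rel arrow %.1f deg"%(a,np.hypot(*v),(a-26.4)%360))
E
python3 -c "
from h import *
p=viewer.get_image('scene')
for uv in((113,276.5),(120,274)): lineang(p,uv)
print(w2px(p,[*A,.064]), (60+302/4,200+247/4))
"
```

```text
line world ang -92.3 r 0.0485  rel arrow 241.3 deg
line world ang -88.9 r 0.0355  rel arrow 244.7 deg
[135.8241989 260.6039695] (135.5, 261.75)
```

```bash
python3 -m pendant '{"linear":[[-0.022,0.008,0],[-0.045,0.014,0],[-0.067,0.021,0],[-0.089,0.031,0],[-0.109,0.044,0],[-0.127,0.059,0],[-0.143,0.076,0],[-0.157,0.095,0],[-0.168,0.116,0],[-0.177,0.138,0],[-0.183,0.161,0],[-0.186,0.185,0]],"yaw":[-0.04,-0.08,-0.12,-0.16,-0.2,-0.24,-0.28,-0.32,-0.36,-0.4,-0.44,-0.48],"claw":[0,0,0,0,0,0,0,0,0,0,0,0]}'
python3 -c "
from h import *
tgt(1,.0555,.034)
p=viewer.get_image('scene');cv2.imwrite('pics/s5.png',cv2.resize(p['image'][200:350,60:260],None,fx=4,fy=4))
"
```

```text
time_s: 9.2
ee_pos: [0.5238, -0.2066, 0.2193]
orientation: [-1.617, -2.69, 0.003]
wrist_force: [-1.4, 1.0, 0.4]
opening: 0.0007
x ang 118.0 phi -152.0 (actual -149.2) rho_now 0.0591 ztip 0.0333
shift units [ 0.0097  0.0116 -0.0024]
F tool [ 1.5 -0.8 -0.4] q [ 0.57  0.71 -0.44  2.09  0.65  0.48  1.7 ] t 9.2
```

View pics/s5.png

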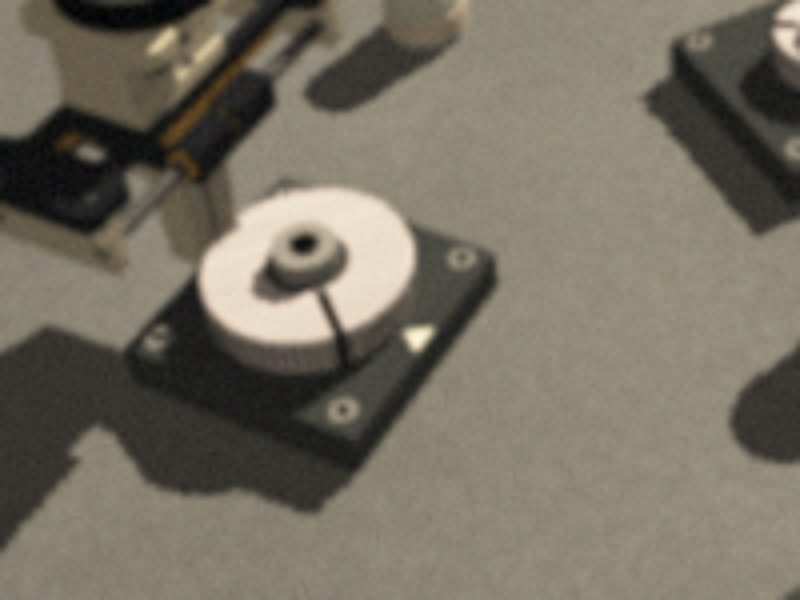

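```bash
python3 -c "
from h import *
p=viewer.get_image('scene')
for uv in((145.7,286.5),(143,280)): lineang(p,uv)
im=p['image'];x0,y0=105,240
m=(im[y0:300,x0:168].min(2)>150).astype(np.uint8)
n,l,st,c=cv2.connectedComponentsWithStats(m); i=1+np.argmax(st[1:,4])
ct=max(cv2.findContours((l==i).astype(np.uint8),0,1)[0],key=len)
w=np.array([px2w(p,(q[0][0]+x0,q[0][1]+y0),.0515)[:2] for q in cv2.convexHull(ct)])
from scipy.optimize import least_squares
f=least_squares(lambda a:np.hypot(*(w-a[:2]).T)-a[2],[.573,-.177,.05],loss='soft_l1',f_scale=.001); print('ring',f.x,np.abs(f.fun).max())
"
```

```text
line world ang -13.3 r 0.0592  rel arrow 320.3 deg
line world ang -13.2 r 0.0419  rel arrow 320.4 deg
ring [ 0.57418157 -0.17626837  0.04978153] 0.000970284440150633
```

```bash
python3 -m pendant '{"linear":[[0,-0.1,0],[0,-0.1,0],[0,-0.1,0],[0,-0.1,0],[0,-0.1,0],[0,-0.1,0],[0,-0.1,0],[0,-0.1,0],[0,-0.1,0],[0,-0.1,0],[0,-0.1,0],[0,-0.1,0]],"yaw":[0,0.04,0.08,0.12,0.16,0.2,0.24,0.28,0.32,0.36,0.4,0.44],"claw":[0,0,0,0,0,0,0,0,0,0,0,0]}'
python3 -m pendant '{"linear":[[0,0,0],[0,0,0],[0,0,0],[0,0,0],[0,0,0],[0,0,0],[0,0,0],[0,0,0],[0,0,0],[0,0,0],[0,0,0],[0,0,0]],"yaw":[0.04,0.08,0.12,0.16,0.2,0.24,0.28,0.32,0.36,0.4,0.44,0.46],"claw":[0,0,0,0,0,0,0,0,0,0,0,0]}'
sed -i 's/^A=.*/A=np.array([.5743,-.1763])/' h.py
python3 -c "
from h import *
tgt(-1,.0627,.035)
tgt(-1,.058,.035)"
```

```text
time_s: 10.5
ee_pos: [0.4984, -0.2196, 0.2199]
orientation: [2.97, 1.023, 0.0]
wrist_force: [0.2, -0.2, -0.4]
opening: -0.0001
time_s: 11.7
ee_pos: [0.4985, -0.2195, 0.22]
orientation: [2.905, -1.196, 0.001]
wrist_force: [-0.3, 0.4, -0.8]
opening: 0.0002
x ang -44.7 phi -134.7 (actual -150.3) rho_now 0.0873 ztip 0.0340
shift units [ 0.0781 -0.0714 -0.0033]
F tool [-0.5 -0.1  0.8] q [ 0.16  0.68  0.23  2.16 -0.44  0.34 -0.03] t 11.7
x ang -44.7 phi -134.7 (actual -150.3) rho_now 0.0873 ztip 0.0340
shift units [ 0.0781 -0.087  -0.0033]
F tool [-0.5 -0.1  0.8] q [ 0.16  0.68  0.23  2.16 -0.44  0.34 -0.03] t 11.7
```

```bash
python3 -m pendant '{"linear":[[0.078,0,-0.003],[0.078,-0.04,-0.003],[0.078,-0.07,-0.003],[0.078,-0.08,-0.003],[0.078,-0.086,-0.003],[0.078,-0.09,-0.003],[0.078,-0.092,-0.003],[0.078,-0.092,-0.003]],"yaw":[0,0,0,0,0,0,0,0],"claw":[0,0,0,0,0,0,0,0]}'
python3 -c "
from h import *
tgt(-1,.0555,.035)"
```

```text
time_s: 12.5
ee_pos: [0.5326, -0.2176, 0.2207]
orientation: [2.907, -1.186, -0.003]
wrist_force: [-5.3, -5.3, 0.9]
opening: 0.0006
x ang -44.4 phi -134.4 (actual -135.3) rho_now 0.0587 ztip 0.0347
shift units [ 0.0031 -0.0106 -0.001 ]
F tool [-0.1  7.5 -0.9] q [ 0.12  0.7   0.26  2.09 -0.43  0.4  -0.06] t 12.5
```

```bash
python3 -m pendant '{"linear":[[0.024,-0.005,0],[0.048,-0.01,0],[0.07,-0.017,0],[0.091,-0.027,0],[0.111,-0.04,0],[0.129,-0.054,0],[0.144,-0.071,0],[0.158,-0.09,0],[0.169,-0.11,0],[0.178,-0.132,0],[0.184,-0.154,0],[0.187,-0.178,0]],"yaw":[-0.04,-0.08,-0.12,-0.16,-0.2,-0.24,-0.28,-0.32,-0.36,-0.4,-0.44,-0.48],"claw":[0,0,0,0,0,0,0,0,0,0,0,0]}'
python3 -c "
from h import *
tgt(-1,.0555,.035)
p=viewer.get_image('scene');cv2.imwrite('pics/s6.png',cv2.resize(p['image'][200:350,60:260],None,fx=4,fy=4))
"
```

```text
time_s: 13.7
ee_pos: [0.613, -0.2202, 0.2214]
orientation: [2.925, 1.131, 0.005]
wrist_force: [5.4, -9.9, -3.5]
opening: 0.0002
x ang 42.3 phi -47.7 (actual -48.6) rho_now 0.0585 ztip 0.0354
shift units [ 0.0031 -0.01    0.0012]
F tool [-2.7 10.9  3.6] q [ 0.32  0.74 -0.1   1.9   0.14  0.51  0.86] t 13.7
```

View pics/s6.png

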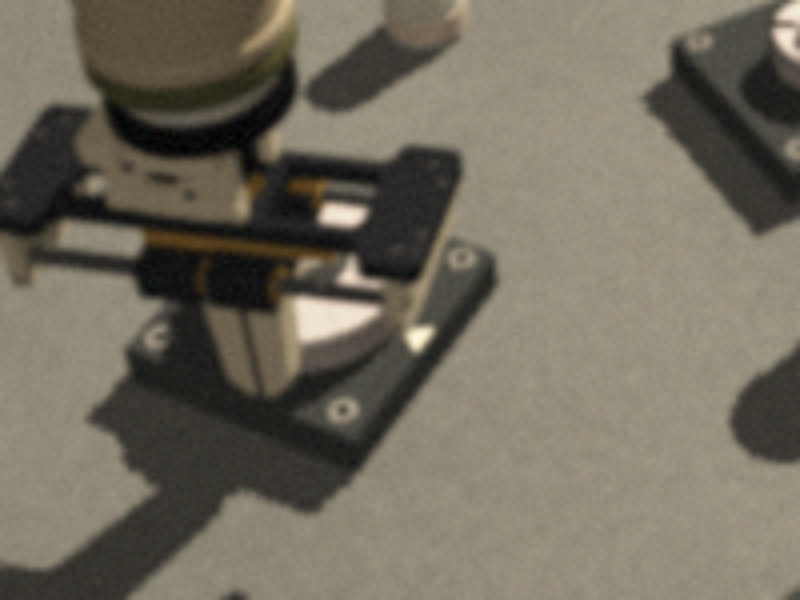

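```bash
python3 -m pendant '{"linear":[[0.024,-0.002,0],[0.048,-0.007,0],[0.07,-0.014,0],[0.091,-0.024,0],[0.111,-0.037,0],[0.129,-0.051,0],[0.144,-0.068,0],[0.158,-0.087,0],[0.169,-0.107,0],[0.178,-0.129,0],[0.184,-0.151,0],[0.187,-0.175,0]],"yaw":[-0.04,-0.08,-0.12,-0.16,-0.2,-0.24,-0.28,-0.32,-0.36,-0.4,-0.44,-0.48],"claw":[0,0,0,0,0,0,0,0,0,0,0,0]}'
python3 -c "
from h import *
tgt(-1,.0555,.035)
p=viewer.get_image('scene');cv2.imwrite('pics/s7.png',cv2.resize(p['image'][200:350,60:260],None,fx=4,fy=4))
"
```

```text
time_s: 14.95
ee_pos: [0.6191, -0.1399, 0.2216]
orientation: [1.354, 2.831, 0.004]
wrist_force: [2.9, 0.4, 0.3]
opening: 0.0004
x ang 128.9 phi 38.9 (actual 39.1) rho_now 0.0577 ztip 0.0356
shift units [-0.0007 -0.0074  0.0018]
F tool [-1.5  2.5 -0.3] q [ 0.44  0.77 -0.48  1.92  0.61  0.6   1.81] t 14.95
```

View pics/s7.png

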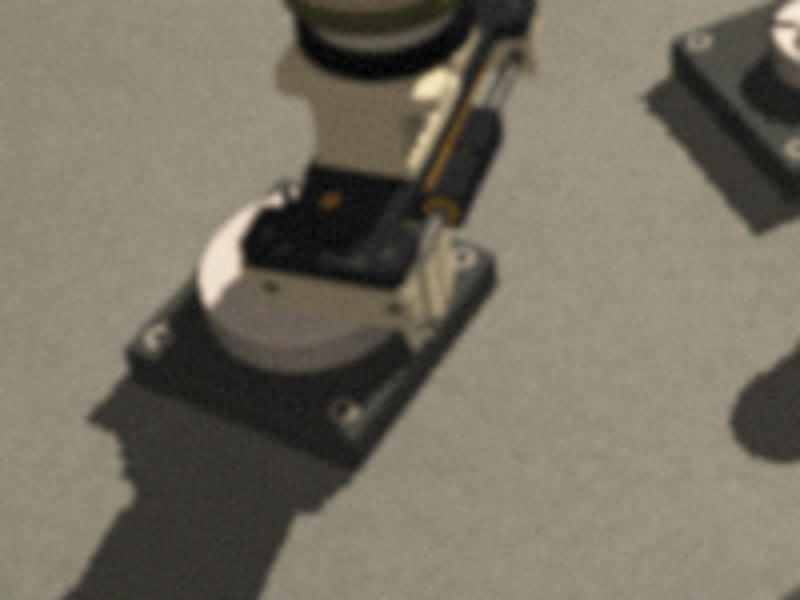

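```bash
python3 -m pendant '{"linear":[[0,0.1,0],[0,0.1,0],[0,0.1,0],[0,0.1,0],[0,0.1,0],[0,0.1,0],[0,0.1,0],[0,0.1,0],[0,0.1,0],[0,0.1,0],[0,0.1,0],[0,0.1,0]],"yaw":[0,0.04,0.08,0.12,0.16,0.2,0.24,0.28,0.32,0.36,0.4,0.44],"claw":[0,0,0,0,0,0,0,0,0,0,0,0]}'
python3 -m pendant '{"linear":[[0,0,0],[0,0,0],[0,0,0],[0,0,0],[0,0,0],[0,0,0],[0,0,0],[0,0,0],[0,0,0],[0,0,0],[0,0,0],[0,0,0]],"yaw":[0.04,0.08,0.12,0.16,0.2,0.24,0.28,0.32,0.36,0.4,0.44,0.46],"claw":[0,0,0,0,0,0,0,0,0,0,0,0]}'
python3 -c "
from h import *
tgt(1,.0565,.036)
p=viewer.get_image('scene');cv2.imwrite('pics/s8.png',cv2.resize(p['image'][200:350,60:260],None,fx=4,fy=4))"
```

```text
time_s: 16.2
ee_pos: [0.6411, -0.122, 0.2208]
orientation: [-2.859, -1.3, 0.001]
wrist_force: [0.2, -0.6, 0.4]
opening: 0.0002
time_s: 17.4
ee_pos: [0.6412, -0.1218, 0.2208]
orientation: [-3.005, 0.915, 0.001]
wrist_force: [-0.5, 0.5, 0.4]
opening: 0.0006
x ang -33.9 phi 56.1 (actual 39.2) rho_now 0.0863 ztip 0.0348
shift units [-0.0839  0.0869 -0.0041]
F tool [-0.7 -0.1 -0.4] q [-0.06  0.76  0.25  1.91 -0.35  0.52 -0.16] t 17.4
```

View pics/s8.png

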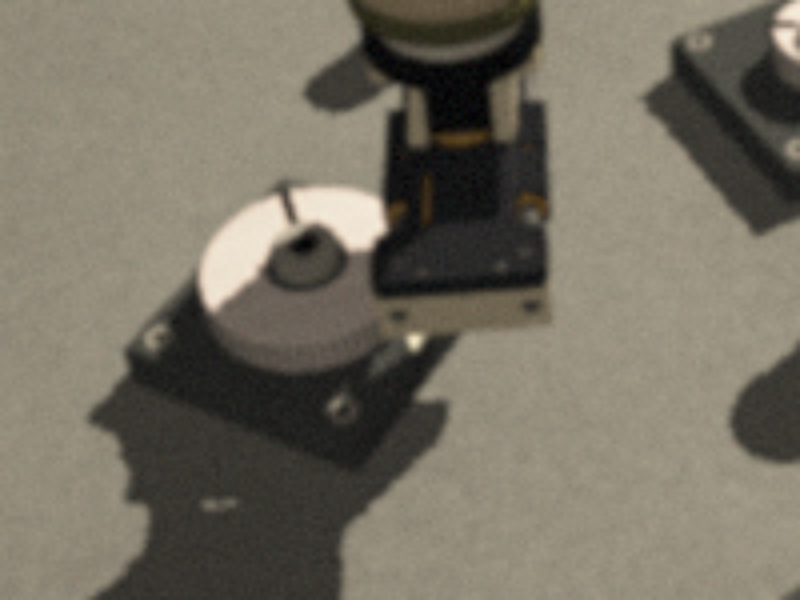

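```bash
python3 -m pendant '{"linear":[[-0.084,0,-0.002],[-0.084,0.04,-0.004],[-0.084,0.065,-0.004],[-0.084,0.075,-0.004],[-0.084,0.081,-0.004],[-0.084,0.085,-0.004],[-0.084,0.087,-0.004],[-0.084,0.087,-0.004]],"yaw":[0,0,0,0,0,0,0,0],"claw":[0,0,0,0,0,0,0,0]}'
python3 -c "
from h import *
tgt(1,.0555,.036)
p=viewer.get_image('scene')
for uv in((129.75,247),(133.5,254.5)): lineang(p,uv,.053)
"
```

```text
time_s: 18.25
ee_pos: [0.6075, -0.1288, 0.2223]
orientation: [-3.008, 0.901, -0.003]
wrist_force: [2.4, 4.8, 0.8]
opening: 0.0006
x ang -33.3 phi 56.7 (actual 55.0) rho_now 0.0580 ztip 0.0363
shift units [-0.0056  0.0081  0.001 ]
F tool [-0.6 -5.4 -0.8] q [-0.03  0.73  0.23  1.98 -0.35  0.47 -0.12] t 18.25
line world ang 165.7 r 0.0522  rel arrow 139.3 deg
line world ang 162.8 r 0.0287  rel arrow 136.4 deg
```

```bash
python3 -m pendant '{"linear":[[-0.027,0.005,0],[-0.05,0.011,0],[-0.073,0.018,0],[-0.094,0.028,0],[-0.114,0.041,0],[-0.132,0.056,0],[-0.147,0.073,0],[-0.161,0.092,0],[-0.172,0.112,0],[-0.181,0.134,0],[-0.187,0.156,0],[-0.19,0.18,0]],"yaw":[-0.04,-0.08,-0.12,-0.16,-0.2,-0.24,-0.28,-0.32,-0.36,-0.4,-0.44,-0.48],"claw":[0,0,0,0,0,0,0,0,0,0,0,0]}'
python3 -c "
from h import *
tgt(1,.0555,.036)
"
```

```text
time_s: 19.5
ee_pos: [0.5279, -0.1423, 0.222]
orientation: [-2.805, -1.41, 0.003]
wrist_force: [-4.2, 5.7, 5.4]
opening: 0.0003
x ang 53.4 phi 143.4 (actual 143.8) rho_now 0.0575 ztip 0.0360
shift units [0.0014 0.0067 0.    ]
F tool [ 2.1 -6.8 -5.4] q [ 0.26  0.67 -0.14  2.14  0.25  0.36  0.84] t 19.5
```

```bash
python3 -m pendant '{"linear":[[-0.022,0.004,0],[-0.045,0.01,0],[-0.067,0.018,0],[-0.088,0.028,0],[-0.108,0.041,0],[-0.126,0.056,0],[-0.141,0.073,0],[-0.154,0.092,0],[-0.165,0.112,0],[-0.173,0.134,0]],"yaw":[-0.04,-0.08,-0.12,-0.16,-0.2,-0.24,-0.28,-0.32,-0.36,-0.4],"claw":[0,0,0,0,0,0,0,0,0,0]}'
python3 -c "
from h import *
tgt(1,.0555,.036)
p=viewer.get_image('scene');cv2.imwrite('pics/s9.png',cv2.resize(p['image'][200:350,60:260],None,fx=4,fy=4))
"
```

```text
time_s: 20.5
ee_pos: [0.5275, -0.2109, 0.2216]
orientation: [-1.445, -2.785, 0.008]
wrist_force: [-7.8, -2.9, 4.5]
opening: 0.0005
x ang 125.2 phi -144.8 (actual -143.5) rho_now 0.0582 ztip 0.0356
shift units [ 0.0045  0.009  -0.0015]
F tool [ 2.1 -8.  -4.4] q [ 0.61  0.72 -0.49  2.07  0.69  0.52  1.79] t 20.5
```

View pics/s9.png

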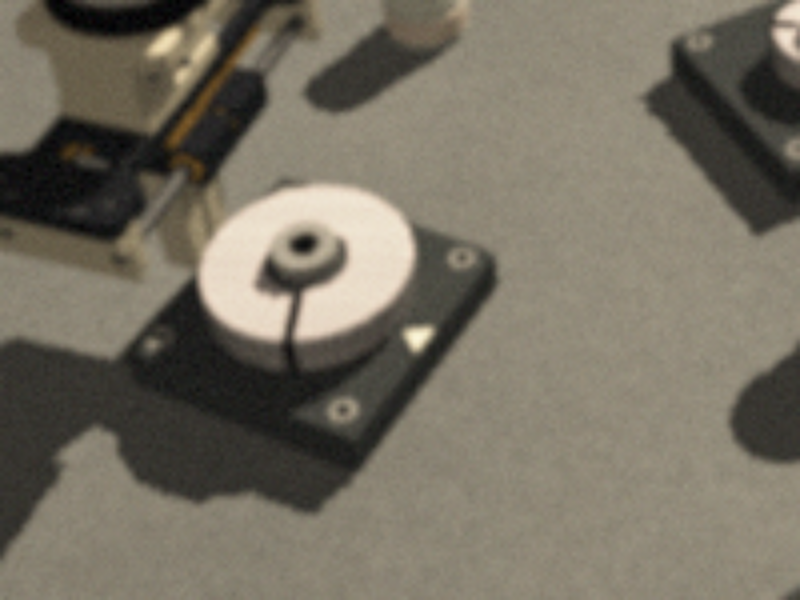

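```bash
python3 -c "
from h import *
p=viewer.get_image('scene')
for uv in((132.75,285.5),(134.25,273.75)): lineang(p,uv,.0533)
"
```

```text
line world ang -36.6 r 0.0522  rel arrow 297.0 deg
line world ang -39.3 r 0.0237  rel arrow 294.3 deg
```

```bash
python3 -m pendant '{"linear":[[0,-0.1,0],[0,-0.1,0],[0,-0.1,0],[0,-0.1,0],[0,-0.1,0],[0,-0.1,0],[0,-0.1,0],[0,-0.1,0],[0,-0.1,0],[0,-0.1,0],[0,-0.1,0],[0,-0.1,0]],"yaw":[0,0.04,0.08,0.12,0.16,0.2,0.24,0.28,0.32,0.36,0.4,0.44],"claw":[0,0,0,0,0,0,0,0,0,0,0,0]}'
python3 -m pendant '{"linear":[[0,0,0],[0,0,0],[0,0,0],[0,0,0],[0,0,0],[0,0,0],[0,0,0],[0,0,0],[0,0,0],[0,0,0],[0,0,0],[0,0,0]],"yaw":[0.04,0.08,0.12,0.16,0.2,0.24,0.28,0.32,0.36,0.4,0.44,0.48],"claw":[0,0,0,0,0,0,0,0,0,0,0,0]}'
python3 -c "
from h import *
tgt(-1,.0565,.036)"
```

```text
time_s: 21.8
ee_pos: [0.5053, -0.227, 0.222]
orientation: [2.897, 1.213, 0.0]
wrist_force: [1.0, 1.0, -0.1]
opening: 0.0006
time_s: 23.0
ee_pos: [0.5054, -0.2269, 0.222]
orientation: [2.943, -1.099, 0.001]
wrist_force: [-0.3, -0.8, 1.1]
opening: 0.0003
x ang -40.9 phi -130.9 (actual -143.7) rho_now 0.0855 ztip 0.0360
shift units [ 0.063  -0.0897  0.0001]
F tool [ 0.3  0.8 -1.1] q [ 0.18  0.68  0.21  2.14 -0.38  0.36 -0.02] t 23.0
```

```bash
python3 -m pendant '{"linear":[[0.063,0,0],[0.063,-0.04,0],[0.063,-0.07,0],[0.063,-0.08,0],[0.063,-0.086,0],[0.063,-0.09,0],[0.063,-0.09,0]],"yaw":[0,0,0,0,0,0,0],"claw":[0,0,0,0,0,0,0]}'
python3 -c "
from h import *
tgt(-1,.0555,.036)"
```

```text
time_s: 23.7
ee_pos: [0.5351, -0.2202, 0.2219]
orientation: [2.942, -1.093, -0.002]
wrist_force: [-6.7, -10.9, 1.4]
opening: 0.0005
x ang -40.8 phi -130.8 (actual -131.8) rho_now 0.0589 ztip 0.0359
shift units [ 0.0034 -0.0113 -0.0003]
F tool [ 2.  12.7 -1.3] q [ 0.14  0.7   0.23  2.08 -0.38  0.4  -0.05] t 23.7
```

```bash
python3 -m pendant '{"linear":[[0.024,-0.002,0],[0.048,-0.007,0],[0.07,-0.014,0],[0.091,-0.024,0],[0.111,-0.037,0],[0.129,-0.051,0],[0.144,-0.068,0],[0.15,-0.077,0],[0.15,-0.077,0]],"yaw":[-0.04,-0.08,-0.12,-0.16,-0.2,-0.24,-0.28,-0.3,-0.3],"claw":[0,0,0,0,0,0,0,0,0]}'
python3 -c "
from h import *
tgt(-1,.0555,.036)
p=viewer.get_image('scene');cv2.imwrite('pics/s10.png',cv2.resize(p['image'][200:350,60:260],None,fx=4,fy=4))
"
```

```text
time_s: 24.6
ee_pos: [0.5873, -0.2337, 0.2224]
orientation: [3.114, 0.365, 0.006]
wrist_force: [5.6, -14.9, -5.5]
opening: 0.0003
x ang 13.4 phi -76.6 (actual -77.3) rho_now 0.0588 ztip 0.0364
shift units [ 0.0021 -0.011   0.0014]
F tool [ 2.  15.7  5.7] q [ 0.28  0.72  0.01  1.95 -0.01  0.47  0.53] t 24.6
```

View pics/s10.png

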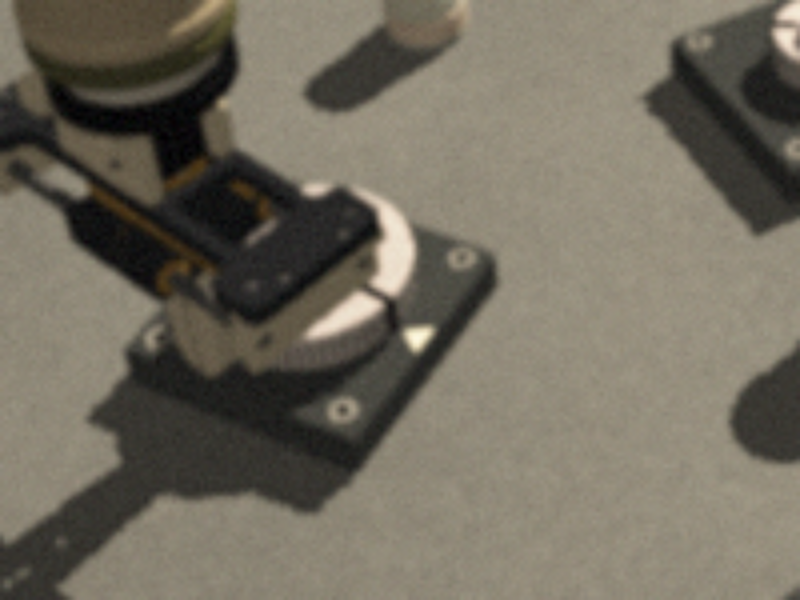

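```bash
python3 -c "
from h import *
p=viewer.get_image('scene')
for uv in((157.2,274.5),(153,272.5)): lineang(p,uv,.054)
w=px2w(p,(60+414/4,200+343/4),.026);print(w,np.degrees(np.arctan2(*(w[:2]-A)[::-1])))
w=px2w(p,(60+417/4,200+338/4),.026);print(w,np.degrees(np.arctan2(*(w[:2]-A)[::-1])))
"
```

```text
line world ang 19.6 r 0.0506  rel arrow 353.2 deg
line world ang 19.4 r 0.0407  rel arrow 353.0 deg
[ 0.63048681 -0.15414465  0.026     ] 21.520105928056317
[ 0.62874652 -0.15140876  0.026     ] 24.568395296689992
```

```bash
python3 -m pendant '{"linear":[[0.012,0.001,0],[0.023,0.001,0],[0.023,0.001,0],[0.023,0.001,0]],"yaw":[-0.02,-0.04,-0.04,-0.04],"claw":[0,0,0,0]}'
python3 -m pendant '{"linear":[[0,0.02,0],[0,0.06,0],[0,0.12,0],[0,0.25,-0.05],[0,0.4,-0.2],[0,0.4,-0.4],[0,0.4,-0.5],[0,0.4,-0.5],[0,0.4,-0.5]],"yaw":[0,0,0,0,0,0,0,0,0],"claw":[0,0,0,0,0,0,0,0,0]}'
python3 -c "
from h import *
tgt(-1,.0555,.036)
p=viewer.get_image('scene');cv2.imwrite('pics/s11.png',cv2.resize(p['image'][200:350,60:260],None,fx=4,fy=4))
p=wrist();cv2.imwrite('pics/w11.png',p['image'])
"
```

```text
time_s: 25.1
ee_pos: [0.5942, -0.2317, 0.2225]
orientation: [3.086, 0.557, 0.007]
wrist_force: [5.8, -12.5, -5.2]
opening: 0.0009
time_s: 26.0
ee_pos: [0.6352, -0.3421, 0.3735]
orientation: [3.09, 0.56, 0.003]
wrist_force: [-0.7, 0.2, -0.3]
opening: 0.0006
x ang 20.5 phi -69.5 (actual -69.8) rho_now 0.1766 ztip 0.1875
shift units [ 0.0028 -0.4047  0.5044]
F tool [-0.6 -0.4  0.3] q [ 0.44  0.62 -0.04  1.64  0.03  0.88  0.74] t 26.0
```

View pics/s11.png

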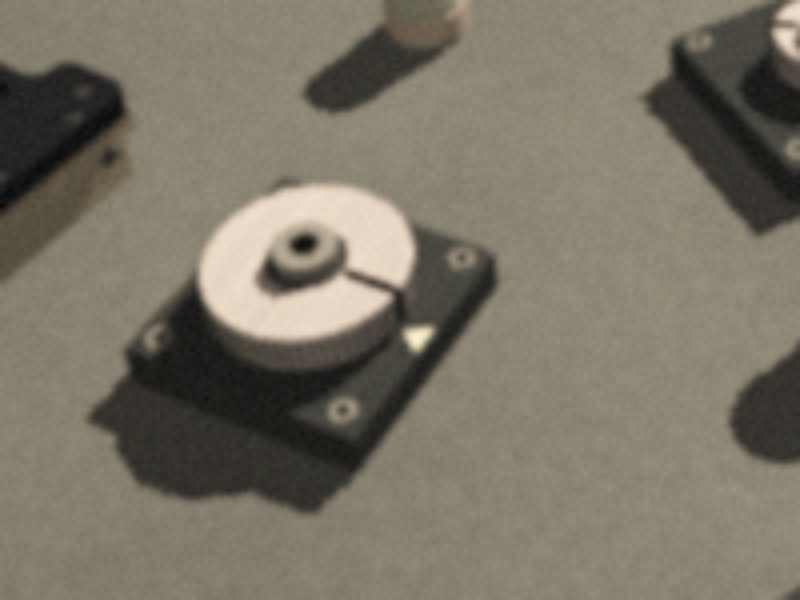

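View pics/w11.png

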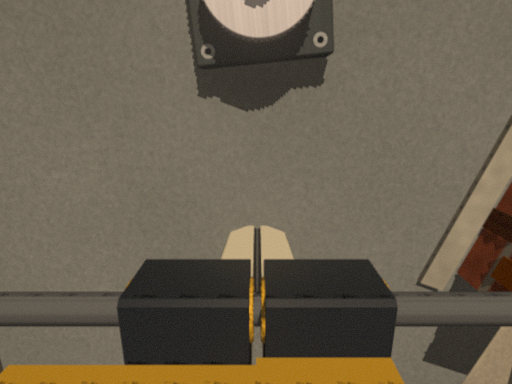

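```bash
python3 -c "
from h import *
p=viewer.get_image('scene')
for uv in((160.2,272.7),(154,270)): lineang(p,uv,.054)
t=viewer.get_image('top');cv2.imwrite('pics/t11.png',t['image'])
for o in ('dustbin_mid','jar_mid','screwdriver_grip','small_ring_line'):
  print(o,[(np.round(d['centre'],3),round(d['p'],2)) for d in spotter.recognise(p,o)[:2]],[(np.round(d['centre'],3),round(d['p'],2)) for d in spotter.recognise(t,o)[:2]])
z=t['z_map'];K=t['K']
def W(u,v): return np.array(t['R']).T@(np.linalg.inv(K)@[u,v,1]*z[v,u]-t['t'])
print([round(W(u,v)[2],4) for u,v in((375,180),(400,200),(385,215),(370,195))])
"
```

```text
line world ang 26.6 r 0.0529  rel arrow 0.2 deg
line world ang 28.1 r 0.0386  rel arrow 1.7 deg
dustbin_mid [(array([0.76 , 0.026, 0.057]), 0.72)] [(array([0.741, 0.032, 0.058]), 0.6)]
jar_mid [(array([ 0.421, -0.019,  0.035]), 0.65)] [(array([ 0.402, -0.001,  0.056]), 0.7)]
screwdriver_grip [(array([0.591, 0.402, 0.02 ]), 0.85)] [(array([0.575, 0.403, 0.02 ]), 0.73)]
small_ring_line [(array([0.613, 0.124, 0.053]), 0.78)] [(array([0.596, 0.136, 0.051]), 0.88)]
[np.float64(0.0534), np.float64(0.0545), np.float64(0.0542), np.float64(0.0521)]
```

View pics/t11.png

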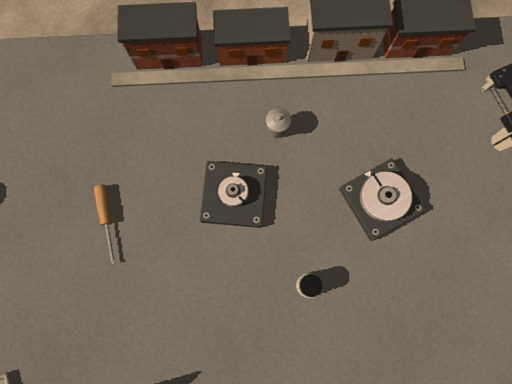

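The final top view shows the big ring's line (374,178) pointing at the arrow (368,174). Its top measures about 54 mm up, which matches two turns. The small ring, jar, bin and screwdriver haven't moved, and the hand is clear.

```bash
python3 -c "
from h import *
print(np.abs(manip.get_state()['qvel']).max()); print(workorder.hand_in())"
```

```text
0.001662447649857076
the job is handed in; nothing more can be done
None
```

I turned the larger ring anticlockwise until its line reached the arrow for the second time, then took the hand away and handed the job in at about 26 s. The hand-in itself gave no verdict.

I pushed only the rim, with the closed fingertips pressing mostly 5 to 15 N, in four strokes of about 600° in total.

**What the last checks showed**
- **Line at the arrow:** the scene camera puts the line within about 2° of the arrow.
- **Turn count:** the line angles I tracked along the way add up to 720°. The ring's top measured 52 to 54.5 mm, against 54 mm expected after two turns.
- **Other items:** the smaller ring's line, jar, dustbin and screwdriver showed where they started, to within the 4 mm or so the detection is good for.
- **Hand:** clear of everything and at rest, with no contact force.

**What was off**
- **Contact force:** it fell to about 1 to 3 N near the end of three stroke calls. The ring slipped a little at least once, about 7° over an 86° push. I corrected for this by reading the line in the pictures.
- **Peak force:** it read about 16 N at one point, slightly over the suggested range but far below the limits.

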